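Return the 13 mm drill bit to its graded hole

TASK

Two twist drill bits lie loose on the bench. Put the thicker one back into the drill stand, shank down and fully home, in the hole that matches its diameter. To stand it up, first lay it in the sloping V-rest with its shank end at the bottom and let go of it there, then take it again near its upper end, turn it upright and put it in. Leave the thinner loose bit and the two bits already in the stand where they are.

Things in the scene. Friction and masses are not known exactly. Their poses are not given: they have to be found in the camera images.
- bit13: The thicker loose twist drill: round rod, diameter 13 mm, length 150 mm, about 110 g, lying flat. Smooth bright shank (68 mm, end chamfered 2 mm), dark fluted part with bright spirals, conical point (4 mm). Origin mid-length on the axis; x axis along it, shank to point. Balance point about 10 mm from the origin towards the shank. At first the shank points about to +y.
- bit13_shank (a point): Centre of the shank end face of the 13 mm bit (75 mm from its origin, at -x of the bit).
- bit13_point (a point): The point of the 13 mm bit (75 mm from its origin, at +x of the bit).
- bit10: The thinner loose twist drill bit, 10 mm in diameter and 133 mm long, lying flat; same look. Leave it alone. Origin on its axis at mid-length, x axis from shank to point.
- bit7: A 7 mm drill bit, 109 mm long, standing point up in the 7 mm hole of the stand (64 mm above the stand's top). Leave it. Origin at its shank end, at the bottom of the hole.
- bit19: A 19 mm drill bit, 145 mm long, standing point up in the 19 mm hole of the stand (100 mm above the stand's top). Leave it. Origin at its shank end, at the bottom of the hole.
- stand: Drill stand, fixed: aluminium block 50 (x) x 178 (y) x 55 mm high, black end cheeks (198 mm over them, 58 mm high). Row of five upright blind holes along its y axis, 32 mm apart, for 7, 10, 13, 16 and 19 mm bits, smallest at +y (its far end); each 1.5 mm wider than its bit, 45 mm deep. The 7 and 19 mm holes are occupied, the others empty. Origin: centre of the underside, z up.
- hole7 (a point): Centre of the mouth of the 7 mm hole, on the stand's top.
- hole10 (a point): Centre of the mouth of the 10 mm hole, on the stand's top.
- hole13 (a point): Centre of the mouth of the 13 mm hole, on the stand's top.
- hole16 (a point): Centre of the mouth of the 16 mm hole, on the stand's top.
- hole19 (a point): Centre of the mouth of the 19 mm hole, on the stand's top.
- rest: Sloping V-rest, fixed: two orange 90 degree V cradles (30 mm wide) on a 45 degree spine over a black base plate 135 x 64 x 8 mm. It slopes up along its own +x, roughly to the robot's right; a toe plate (28 mm wide) at the low end stops the shank. Origin: centre of the underside, z up.
- rest_seat (a point): Where the centre of the 13 mm bit's shank end comes to lie when the bit is seated in the V-rest against the toe; about 34 mm above the bench.
- rest_top (a point): Where the point of the 13 mm bit comes to lie when seated: 150 mm from rest_seat up the 45 degree slope. Along the slope from the toe, the low cradle covers 0 to 30 mm, the upper one 84 to 98 mm; between them there are 16 mm free below the bit's axis, then a spine 14 mm wide; beyond 98 mm the bit stands clear in the air.

How it is judged:
By the outcome, as a careful person would: the job done as asked, in the order asked, and still so for the second after the job is handed in, with the robot touching nothing.
It also fails if it takes over 54 s, if anything falls off the work surface, if the arm or the gripper's body presses on something with over 40 N, if the wrist force passes 120 N, or if a joint passes its speed limit or range.

ROBOT

A 6-joint arm with a two-finger parallel gripper is mounted at the origin on a cart in front of the work surface, level with it; the furniture and walls round the work are solid. World frame = base frame: x ahead of the robot, y to its left, z up, the work surface at z = 0. Lengths are in mm, angles in rad, forces in N, time in s.
With the tool pointing down it reaches from about 350 to 875 mm from the base axis. Payload 4.2 kg.
Tool frame: the origin (TCP) lies between the finger pads; the fingertips stand 8 mm ahead of it and the grasp point (between the pads) lies 11 mm behind it; z points along the fingers, y is the line along which they close (so a half turn about z gives the same grasp; the last joint's range is limited). The gripper opens to 85 mm and grips with 20 to 120 N. Pads are 22 mm wide; open, the fingers measure 114 mm over their backs; the gripper's body (76 mm by 85 mm) begins 54 mm behind the grasp point. The pads swing forward as they close: fully open they stand 13 mm farther back than shut.
Start: joints at [-1.061, 0.385, 0.008, 0, -1.194, -0.259], TCP at [155.129, -605.421, 239.312] pointing down, gripper open.
Joint ranges: [-3.14, 3.14], [-1.21, 2.06], [-1.07, 1.41], [-3.16, 2.05], [-2.99, -0.16], [-3.1, 3.1]. Speed limits (rad/s): [2.79, 2.79, 3.14, 3.14, 3.14, 3.14].

INTERFACE

Orientations are given as a unit quaternion [x, y, z, w].
In Python, from bench import read_state, get_image, camera_params, job_done gives the robot as it stands.
- The arm moves only by the tool drive_tool, never from a script. Its argument "moves" is a list that holds one entry, the list of rows, each a list of 7 numbers: the shift along the tool's x, y, z in m, then the turn, a rotation vector about the tool's x, y, z in rad, then the closure in counts, from 0 (fully open) to 255 (shut). A call has 1 to 8 rows; each row shifts and turns the commanded pose from where the row before left it, along the tool's axes as they then stand; what a row does not reach is not made up. A row lasts 1/12 s, in which the tool goes at most 41.7 mm and 7.16 degrees, less where a joint would pass 70% of its speed; a pose out of reach is approached as far as the arm can. A call is refused whole if a number of a shift passes 0.0417 or a number of a turn 0.125, either way. A call with a gripper value outside its range is refused whole. The fingers move at their own pace and stop on an object; the grip force is fixed at half the most. Time passes only in rows, so rows that do not move let the fingers close. It gives the time, the measured TCP pose, the force and the opening at its end, in the units of the state.
- read_state(): the state, without advancing time (a new reading comes with each control period).
- get_image(name): name is "scene" or "side" or "wrist"; returns the picture (400x640x3 uint8, blue, green, red); there is no depth.
- camera_params(name): a dict with "mtx" (3x3 intrinsics, pixels), "extrinsics" (4x4, takes a point from camera to world coordinates). Camera axes: x right, y up, looking along -z (the intrinsics and any distortion apply to the point x, -y, -z); pixel columns grow to the right and rows downward; lengths in mm; the calibration is good to about 2 mm. A picture is of the moment at which its call begins: read the wrist's pose just before it. camera_params takes no time and is no camera call; for the wrist camera it gives the pose at the moment of the call.
- job_done(): hands the job in, once; it reports no verdict.
The state is a dict: "clock": time; "joints": joint angles; "joint_vel": joint speeds; "joint_efforts": joint torques, N m; "position": TCP position; "ee_rot": TCP orientation; "contact_force": force on the tool from outside, world axes, zero at the start; "wrist_torque": the same for the moment, N m; "gripper_width": finger opening in mm.
Only numpy, scipy, OpenCV 4.12 (cv2) and the standard library are available. Lean on these libraries where they do the work, as an engineer would, in place of code of your own. Each camera call takes 0.05 s, during which the arm holds its last target. There are 200 camera calls.

## Working session

There is one attempt and no reset: what is moved stays moved. The work goes in short steps, Python scripts to look and compute and a tool call to move; the robot and the scene stay as the last step left them, time stands still between calls to the robot, and variables do not carry over. Pictures are saved under pics/ and viewed, on a budget of 10 in all, crops included, one or two more only if the job needs it, and the job is handed in when it is done.

Besides the shell and the picture viewer there is one more tool, called after ">>>" by a JSON object that holds its "name" and its "arguments", one argument or row to a line. drive_tool: Moves the arm, as the interface text tells. Its arguments: {"type":"object","properties":{"moves":{"type":"array"}},"required":["moves"]}

```bash
mkdir -p pics; ls; python3 - <<'E'
from bench import *
import cv2
print(read_state())
for n in ["scene","side","wrist"]:
    p=camera_params(n); print(n,p); cv2.imwrite(f"pics/{n}0.png",get_image(n))
E
```

```text
pics
{'clock': 0.0, 'joints': array([-1.06141912e+00,  3.85577438e-01,  6.57815287e-03, -5.16736388e-04,
       -1.19401793e+00, -2.58608537e-01]), 'joint_vel': array([-0.00109313,  0.00033721,  0.00028293, -0.00113423, -0.00061525,
       -0.00190572]), 'joint_efforts': array([ 2.00949602e-03, -3.92289591e+01,  1.88401115e+01,  4.18608025e+00,
       -4.70734405e-03,  2.42428882e-05]), 'position': array([ 154.96787094, -604.87058526,  238.18769018]), 'ee_rot': array([-1.24961400e-01,  9.92160954e-01,  1.11953792e-03, -1.93348700e-04]), 'contact_force': array([-0.08796633,  0.08576534, -0.21737026]), 'wrist_torque': array([0.00784297, 0.08653338, 0.00899151]), 'gripper_width': 85.52452210223444}
scene {'mtx': array([[378.81986312,   0.        , 323.82569691],
       [  0.        , 378.81986312, 203.05739277],
       [  0.        ,   0.        ,   1.        ]]), 'extrinsics': array([[-7.31595705e-01,  3.86732944e-01, -5.61431522e-01,
         3.40434852e-01],
       [-6.81434772e-01, -4.39420420e-01,  5.85283133e-01,
         5.56281702e+02],
       [-2.03562058e-02,  8.10769588e-01, 
[... 478 characters left out ...]
2],
       [ 1.87012455e-02,  9.08478550e-01,  4.17512858e-01,
         6.02537094e+02],
       [ 0.00000000e+00,  0.00000000e+00,  0.00000000e+00,
         1.00000000e+00]])}
wrist {'mtx': array([[301.23262018,   0.        , 319.22030021],
       [  0.        , 301.23262018, 200.54297517],
       [  0.        ,   0.        ,   1.        ]]), 'extrinsics': array([[-2.48839012e-01, -9.27328463e-01, -2.79537240e-01,
         8.28143719e+01],
       [ 9.68542398e-01, -2.37598246e-01, -7.39776822e-02,
        -6.23332826e+02],
       [ 2.18405243e-03, -2.89152202e-01,  9.57280645e-01,
         3.73144233e+02],
       [ 0.00000000e+00,  0.00000000e+00,  0.00000000e+00,
         1.00000000e+00]])}
```

View pics/scene0.png

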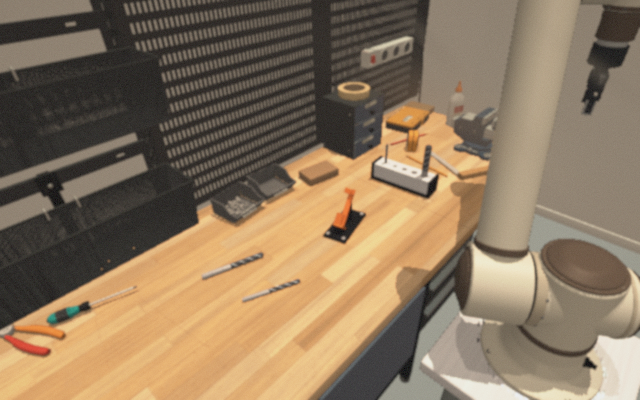

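View pics/side0.png

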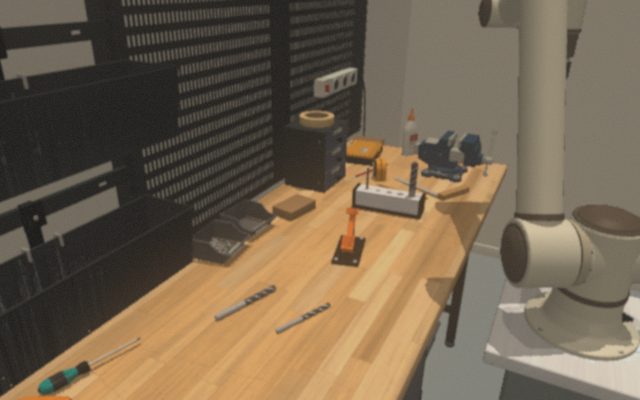

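The scene and side views agree. In scene, bit13 runs from its shank at about (204,276) to its point at (264,256). bit10 runs (245,300)–(299,282), the V-rest is at about (345,225), and the stand at about (405,178).

```bash
cat > h.py <<'E'
import numpy as np, cv2
from bench import *
from scipy.spatial.transform import Rotation as R
def ray(p,uv):
    K,E=p["mtx"],p["extrinsics"]
    d=np.array([(uv[0]-K[0,2])/K[0,0],-(uv[1]-K[1,2])/K[1,1],-1.])
    return E[:3,3],E[:3,:3]@d
def onz(p,uv,z):
    o,d=ray(p,uv); return o+d*(z-o[2])/d[2]
def proj(p,X):
    K,E=p["mtx"],p["extrinsics"]
    c=(np.atleast_2d(X)-E[:3,3])@E[:3,:3]
    return np.c_[K[0,0]*c[:,0]/-c[:,2]+K[0,2],K[1,1]*-c[:,1]/-c[:,2]+K[1,2]]
E
python3 - <<'E'
from h import *
np.set_printoptions(precision=1,suppress=True)
s,d,w=[camera_params(n) for n in("scene","side","wrist")]
for n,a,b,z in [("sh",(204,276),(217,318),6),("pt",(264,256),(275,289),6),("10s",(245,300),(278,330),5),("10p",(299,282),(330,306),5),("rest",(345,225),(349,250),8)]:
    print(n,onz(s,a,z),onz(d,b,z))
for n,a,z in [("st L",(373,177),0),("st R",(434,194),0),("topL",(374,162),58),("topR",(437,179),58)]:print(n,onz(s,a,z))
S=read_state(); print(R.from_quat(S["ee_rot"]).as_matrix())
# wrist camera in tool frame
T=R.from_quat(S["ee_rot"]).as_matrix();E=w["extrinsics"]
print(T.T@(E[:3,3]-S["position"]),T.T@E[:3,:3])
E
```

```text
sh [620.  310.3   6. ] [619.3 314.    6. ]
pt [568.3 176.8   6. ] [572.1 179.7   6. ]
10s [495.3 289.7   5. ] [499.2 289.3   5. ]
10p [446.3 177.6   5. ] [445.7 177.8   5. ]
rest [497.4 -40.3   8. ] [499.4 -39.7   8. ]
st L [ 593.4 -290.4    0. ]
st R [ 400.9 -332.4    0. ]
topL [ 589.8 -285.4   58. ]
topR [ 396.4 -324.2   58. ]
[[-1.  -0.2 -0. ]
 [-0.2  1.   0. ]
 [ 0.   0.  -1. ]]
[  74.5    0.4 -134.8] [[ 0.   1.   0.3]
 [ 1.  -0.  -0. ]
 [-0.   0.3 -1. ]]
```

View pics/wrist0.png

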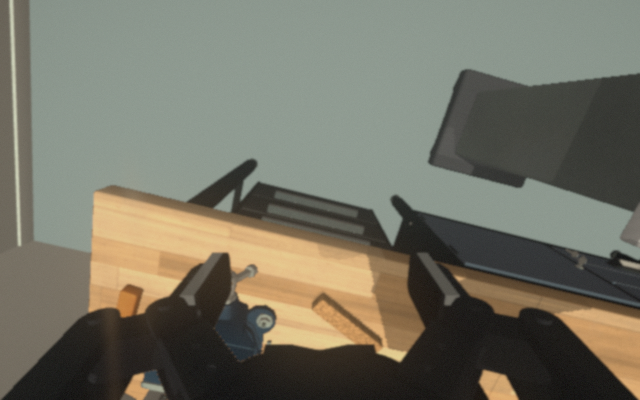

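The wrist view shows only the bench end and the vise, so I'm moving over the stand for a close look.

>>> {"name": "drive_tool", "arguments": {
  "moves": [
    [[-0.034,0.017,0,0,0,0,0],[-0.034,0.017,0,0,0,0,0],[-0.034,0.017,0,0,0,0,0],[-0.034,0.017,0,0,0,0,0],[-0.034,0.017,0,0,0,0,0],[-0.034,0.017,0,0,0,0,0]]
  ]
}}

```text
clock: 0.65
position: [328.4, -454.5, 239.1]
ee_rot: [-0.125, 0.992, 0.0, -0.0]
contact_force: [-0.2, 0.1, -0.2]
gripper_width: 85.6
```

>>> {"name": "drive_tool", "arguments": {
  "moves": [
    [[-0.034,0.017,0,0,0,0,0],[-0.034,0.017,0,0,0,0,0],[-0.034,0.017,0,0,0,0,0],[-0.034,0.017,0,0,0,0,0],[-0.034,0.017,0,0,0,0,0],[-0.034,0.017,0,0,0,0,0],[0,0,0,0,0,0,0]]
  ]
}}

```text
clock: 1.23
position: [503.9, -302.9, 238.6]
ee_rot: [-0.128, 0.992, 0.0, 0.001]
contact_force: [-0.3, -1.6, 0.2]
gripper_width: 85.2
```

```bash
python3 - <<'E'
from h import *
S=read_state();print(S["clock"],S["joints"],S["position"],S["ee_rot"])
p=camera_params("wrist");np.save("pw1.npy",p,allow_pickle=True);cv2.imwrite("pics/w1.png",get_image("wrist"))
E
```

```text
1.2333 [-2.66218355e-01  3.21961223e-01 -8.78446647e-02 -5.70424299e-04
 -1.16009564e+00 -1.04769336e+00] [ 503.91270371 -302.89029838  238.63177888] [-1.27976601e-01  9.91777052e-01  6.94158710e-05  5.13571161e-04]
```

View pics/w1.png

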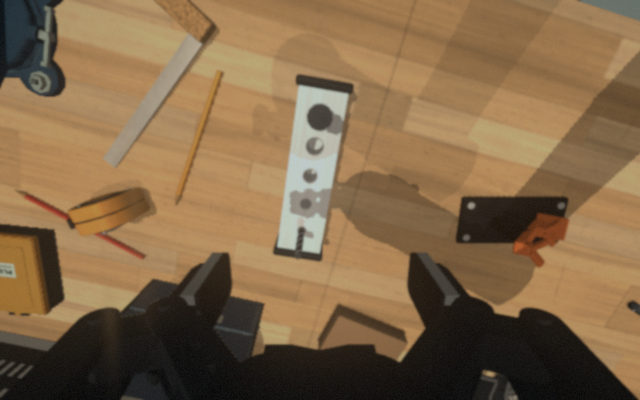

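The wrist view shows the stand's holes clearly: 19 mm at (320,117), 16 at (315,146), 13 at (310,176), 10 at (306,204) and 7 at (301,235). The rest's base plate has corners at about (461,197), (567,197), (563,243) and (457,242), with the orange V leaning right and down in perspective.

```bash
python3 - <<'E'
from h import *
np.set_printoptions(precision=1,suppress=True)
p=np.load("pw1.npy",allow_pickle=True).item()
im=cv2.imread("pics/w1.png");g=cv2.cvtColor(im,cv2.COLOR_BGR2GRAY)
for n,uv in dict(h16=(315,146),h13=(310,176),h10=(306,204)).items():
    print(n,onz(p,uv,55))
print("7 base",onz(p,(300,231),119), )
print("cheeks",[onz(p,c,58)[:2] for c in((297,77),(354,86),(322,259),(276,252))])
print("rest",[onz(p,c,8)[:2] for c in((461,197),(568,197),(563,243),(457,243))])
S=read_state(); print(R.from_quat(S["ee_rot"]).as_matrix())
E
```

```text
h16 [ 468.4 -316.3   55. ]
h13 [ 500.8 -313.5   55. ]
h10 [ 532.6 -310.    55. ]
7 base [ 538.7 -311.3  119. ]
cheeks [array([ 408.1, -349.9]), array([ 401.9, -294. ]), array([ 592. , -275.8]), array([ 596.8, -329.5])]
rest [array([ 488.7, -121.2]), array([454.2,   9.5]), array([513.4,  34. ]), array([ 549.1, -101.8])]
[[-1.  -0.3 -0. ]
 [-0.3  1.   0. ]
 [ 0.   0.  -1. ]]
```

>>> {"name": "drive_tool", "arguments": {
  "moves": [
    [[0,0,0,0,0,-0.12,0],[0,0,0,0,0,-0.12,0],[0,0,0,0,0,-0.12,0],[0,0,0,0,0,-0.12,0],[0,0,0,0,0,-0.12,0],[0,0,0,0,0,-0.12,0],[0,0,0,0,0,-0.12,0],[0,0,0,0,0,-0.12,0]]
  ]
}}

```text
clock: 1.95
position: [498.7, -307.2, 239.1]
ee_rot: [-0.571, 0.821, 0.0, -0.0]
contact_force: [-0.4, -0.5, -0.7]
gripper_width: 85.2
```

>>> {"name": "drive_tool", "arguments": {
  "moves": [
    [[-0.035,0.013,0,0,0,0,0],[-0.035,0.013,0,0,0,0,0],[-0.035,0.013,0,0,0,0,0],[-0.035,0.013,0,0,0,0,0],[-0.035,0.013,0,0,0,0,0],[-0.035,0.013,0,0,0,0,0],[-0.035,0.013,0,0,0,0,0],[0,0,0,0,0,0,0]]
  ]
}}

```text
clock: 2.62
position: [500.5, -41.4, 239.5]
ee_rot: [-0.571, 0.821, 0.0, 0.001]
contact_force: [0.1, -0.2, -0.3]
gripper_width: 85.1
```

```bash
python3 - <<'E'
from h import *
S=read_state();print(S["clock"],S["joints"],S["position"],S["ee_rot"])
p=camera_params("wrist");np.save("pw2.npy",p,allow_pickle=True);cv2.imwrite("pics/w2.png",get_image("wrist"))
E
```

```text
2.6167 [ 2.40771549e-01  1.74709683e-01 -2.86159357e-01 -9.16628239e-04
 -1.10907903e+00 -5.95431065e-01] [500.47750504 -41.41703815 239.48386058] [-5.71115621e-01  8.20869417e-01  2.30735214e-04  5.43213155e-04]
```

View pics/w2.png

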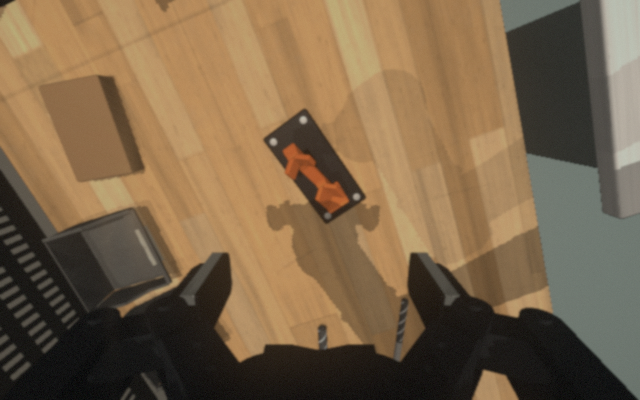

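Seen from above, the rest's plate corners are at (304,109), (263,140), (328,222) and (365,198). Its upper cradle is near (300,158), the low one near (330,195), and the bit13 point is at about (322,325). Next I'll overlay a model to find the seat.

```bash
python3 - <<'E'
from h import *
np.set_printoptions(precision=1,suppress=True)
p=np.load("pw2.npy",allow_pickle=True).item()
C=np.array([onz(p,c,8)[:2] for c in((304,109),(263,140),(328,222),(365,198))]); print(C, C.mean(0))
u=(C[0]+C[1]-C[2]-C[3]); u/=np.linalg.norm(u); v=np.array([-u[1],u[0]]); o=C.mean(0)
print("dir",u,np.degrees(np.arctan2(u[1],u[0])))
def W(x,y,z): return np.r_[o+x*u+y*v,z]
im=cv2.imread("pics/w2.png"); k=6; x0,y0=250,100
big=cv2.resize(im[y0:y0+130,x0:x0+130],None,fx=k,fy=k,interpolation=cv2.INTER_CUBIC)
def L(pts,col):
    q=((proj(p,np.array(pts))-[x0,y0]+.5)*k).astype(int); cv2.polylines(big,[q.reshape(-1,1,2)],False,col,1)
L([W(a,b,8) for a,b in((67.5,32),(67.5,-32),(-67.5,-32),(-67.5,32),(67.5,32))],(255,255,255))
c=.7071
for xs,col in((-55,(0,255,0)),(-45,(255,255,0))):
    P=lambda s,y,n: W(xs+c*s-c*n,y,34+c*s+c*n)
    for a,b in((0,30),(84,98)):
        L([P(a,15,5.8),P(b,15,5.8),P(b,0,-9.2),P(b,-15,5.8),P(a,-15,5.8),P(a,0,-9.2),P(a,15,5.8)],col)
    L([P(0,0,0),P(150,0,0)],col)
cv2.imwrite("pics/ov.png",big[:600])
E
```

```text
[[ 490.5 -116.8]
 [ 549.4 -100.7]
 [ 511.9   24.9]
 [ 457.    10.6]] [502.2 -45.5]
dir [ 0.3 -1. ] -74.32139623809017
```

View pics/ov.png

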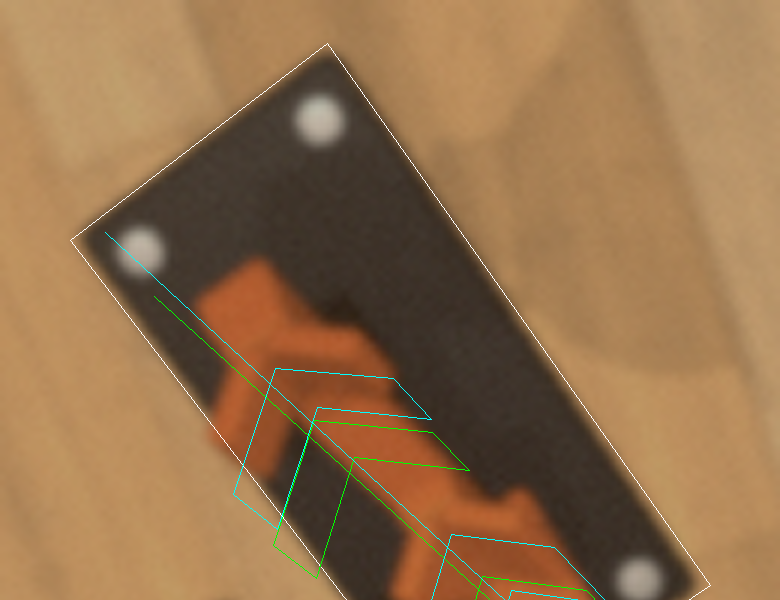

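The overlay puts the seat at about x = -35 mm in the rest frame, with its direction near -75°. The V and gravity will absorb the remaining few mm. Next I'll look at bit13.

>>> {"name": "drive_tool", "arguments": {
  "moves": [
    [[-0.0375,0.001,0.006,0,0,0,0],[-0.0375,0.001,0.006,0,0,0,0],[-0.0375,0.001,0.006,0,0,0,0],[-0.0375,0.001,0.006,0,0,0,0],[-0.0375,0.001,0.006,0,0,0,0],[-0.0375,0.001,0.006,0,0,0,0],[-0.0375,0.001,0.006,0,0,0,0],[-0.0375,0.001,0.006,0,0,0,0]]
  ]
}}

```text
clock: 3.33
position: [599.9, 238.1, 190.8]
ee_rot: [-0.568, 0.823, -0.0, -0.0]
contact_force: [1.2, -0.2, 0.4]
gripper_width: 85.4
```

>>> {"name": "drive_tool", "arguments": {
  "moves": [
    [[0,0,0,0,0,0,0]]
  ]
}}

```text
clock: 3.42
position: [600.7, 241.7, 188.4]
ee_rot: [-0.57, 0.822, 0.0, -0.001]
contact_force: [0.2, -0.8, 0.2]
gripper_width: 85.6
```

```bash
python3 - <<'E'
from h import *
S=read_state();print(S["clock"],S["joints"],S["position"],S["ee_rot"])
p=camera_params("wrist");np.save("pw3.npy",p,allow_pickle=True);cv2.imwrite("pics/w3.png",get_image("wrist"))
E
```

```text
3.4167 [ 6.31852199e-01  4.59808795e-01 -4.10176487e-03 -1.54069697e-04
 -1.10837210e+00 -9.89495437e-01] [600.68630114 241.69177376 188.37241106] [-5.70029643e-01  8.21623788e-01  5.01145606e-05 -7.44671111e-04]
```

View pics/w3.png

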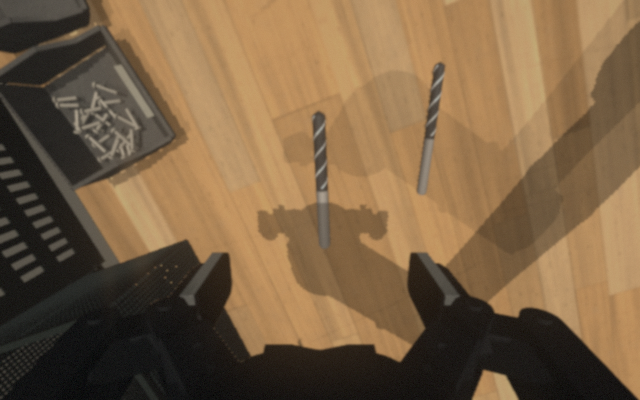

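bit13 runs from its point at (317.5,112) to its shank end at (324,247), almost vertical in the wrist image. bit10 is well clear to the right.

```bash
python3 - <<'E'
from h import *
np.set_printoptions(precision=2,suppress=True)
p=np.load("pw3.npy",allow_pickle=True).item()
P=onz(p,(317.5,112),6.5);Sh=onz(p,(324,247.5),6.5);d=P-Sh;print(P,Sh,np.linalg.norm(d),np.degrees(np.arctan2(d[1],d[0])))
b=d/np.linalg.norm(d);mid=(P+Sh)/2; G=mid-b*18   # s=57
S=read_state();T=R.from_quat(S["ee_rot"]);M=T.as_matrix()
print("tool az",np.degrees(np.arctan2(M[1,0],M[0,0])),"G",G,"tool shift to (G,z=11)",M.T@(np.r_[G[:2],11]-S["position"]))
E
```

```text
[576.24 174.33   6.5 ] [621.78 317.2    6.5 ] 149.95395537143514 -107.6796076286185
tool az -110.56120871366531 G [604.48 262.91   6.5 ] tool shift to (G,z=11) [-24.28   3.46 177.91]
```

>>> {"name": "drive_tool", "arguments": {
  "moves": [
    [[-0.004,0.0006,0.026,0,0,-0.0083,0],[-0.004,0.0006,0.026,0,0,-0.0083,0],[-0.004,0.0006,0.026,0,0,-0.0083,0],[-0.004,0.0006,0.026,0,0,-0.0083,0],[-0.004,0.0006,0.026,0,0,-0.0083,0],[-0.004,0.0006,0.026,0,0,-0.0083,0],[0,0,0.011,0,0,0,0],[0,0,0.01,0,0,0,0]]
  ]
}}

```text
clock: 4.13
position: [603.5, 260.0, 13.1]
ee_rot: [-0.589, 0.808, -0.0, -0.001]
contact_force: [-0.3, -0.4, 0.8]
gripper_width: 85.5
```

>>> {"name": "drive_tool", "arguments": {
  "moves": [
    [[0,0,0,0,0,0,100]]
  ]
}}

```text
clock: 4.22
position: [603.1, 260.2, 12.8]
ee_rot: [-0.589, 0.808, 0.0, -0.002]
contact_force: [-0.5, -0.7, -0.4]
gripper_width: 75.1
```

>>> {"name": "drive_tool", "arguments": {
  "moves": [
    [[-0.001,0,0.0035,0,0,0,160],[0,0,0,0,0,0,220],[0,0,0,0,0,0,255],[0,0,0,0,0,0,255],[0,0,0,0,0,0,255],[0,0,0,0,0,0,255],[0,0,0,0,0,0,255],[0,0,0,0,0,0,255]]
  ]
}}

```text
clock: 4.88
position: [604.5, 263.5, 12.0]
ee_rot: [-0.59, 0.808, -0.0, 0.001]
contact_force: [-1.8, -0.2, 6.4]
gripper_width: 10.1
```

>>> {"name": "drive_tool", "arguments": {
  "moves": [
    [[0,0,-0.004,0,0,0,255],[0,0,-0.01,0,0,0,255],[0,0,-0.02,0,0,0,255],[0,0,-0.03,0,0,0,255],[0,0,-0.035,0,0,0,255],[0,0,-0.035,0,0,0,255],[0,0,-0.035,0,0,0,255],[0,0,-0.035,0,0,0,255]]
  ]
}}

```text
clock: 5.55
position: [603.3, 262.8, 216.6]
ee_rot: [-0.589, 0.808, 0.0, -0.0]
contact_force: [0.3, 1.0, -1.5]
gripper_width: 10.2
```

```bash
python3 - <<'E'
from h import *
S=read_state();print(S["clock"],S["position"],S["contact_force"],S["gripper_width"])
p=camera_params("wrist");np.save("pw4.npy",p,allow_pickle=True)
a=get_image("wrist");s=get_image("side");cv2.imwrite("pics/w4.png",np.hstack([a[100:400,160:480],s[0:300,150:470]]))
E
```

```text
5.55 [603.31954675 262.83818389 216.63259164] [ 0.27339398  1.04539708 -1.52649426] 10.216632664180805
```

View pics/w4.png

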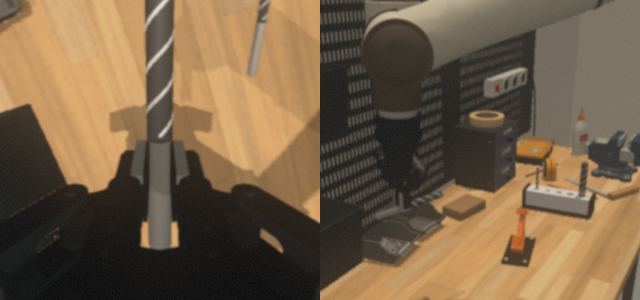

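The bit is held straight between the pads. The shank end is at full-image (320,348) and the flute boundary at about (321,242).

```bash
python3 - <<'E'
from h import *
np.set_printoptions(precision=1,suppress=True)
p=np.load("pw4.npy",allow_pickle=True).item()
S=read_state();M=R.from_quat(S["ee_rot"]).as_matrix();t=S["position"]
for v0,v1 in((242,348),(243,347),(240,349)):
  for zt in (0,5,10,-5,-10):
    Q=[]
    for uv in((321,v0),(320,v1)):
        o,d=ray(p,uv);o=M.T@(o-t);d=M.T@d;Q.append(o+d*(zt-o[2])/d[2])
    print(v0,zt,Q[0],Q[1],np.linalg.norm(Q[0]-Q[1]))
E
```

```text
242 0 [17.6  4.8  0. ] [-42.1   4.4   0. ] 59.759221446955955
242 5 [15.4  4.9  5. ] [-46.7   4.4   5. ] 62.075009668910525
242 10 [13.2  5.  10. ] [-51.2   4.5  10. ] 64.3907978908651
242 -5 [19.8  4.7 -5. ] [-37.6   4.3  -5. ] 57.44343322500137
242 -10 [ 22.1   4.7 -10. ] [-33.1   4.2 -10. ] 55.12764500304679
243 0 [17.1  4.8  0. ] [-41.5   4.4   0. ] 58.62476388021916
243 5 [14.9  4.9  5. ] [-46.    4.4   5. ] 60.89658962395289
243 10 [12.6  5.  10. ] [-50.5   4.5  10. ] 63.16841536768664
243 -5 [19.4  4.7 -5. ] [-37.    4.3  -5. ] 56.35293813648543
243 -10 [ 21.6   4.7 -10. ] [-32.5   4.2 -10. ] 54.0811123927517
240 0 [18.6  4.8  0. ] [-42.8   4.4   0. ] 61.39640758231463
240 5 [16.4  4.9  5. ] [-47.3   4.4   5. ] 63.77564001049562
240 10 [14.2  5.  10. ] [-51.9   4.5  10. ] 66.15487243867662
240 -5 [20.8  4.7 -5. ] [-38.2   4.3  -5. ] 59.017175154133625
240 -10 [ 23.    4.7 -10. ] [-33.6   4.2 -10. ] 56.63794272595266
```

```bash
python3 - <<'E'
from h import *
np.set_printoptions(precision=1,suppress=True)
p=np.load("pw4.npy",allow_pickle=True).item()
S=read_state();print(S["clock"],S["position"],S["ee_rot"]);M=R.from_quat([-.589,.808,0,0]).as_matrix();t=np.array([603.32,262.84,216.63])
E=p["extrinsics"];print(M.T@(E[:3,3]-t))
for zt in (0,5,10,-5):
    Q=[]
    for uv in((321,241),(320,348)):
        o,d=ray(p,uv);o=M.T@(o-t);d=M.T@d;Q.append(o+d*(zt-o[2])/d[2])
    print(zt,Q[0],Q[1],np.linalg.norm(Q[0]-Q[1]))
E
```

```text
5.65 [607.  264.6 223.3] [-0.6  0.8 -0.   0. ]
[  73.7    0.9 -134.9]
0 [12.4  1.9  0. ] [-51.5   1.6   0. ] 63.90508670471135
5 [10.1  1.9  5. ] [-56.2   1.6   5. ] 66.27436862345824
10 [ 7.8  2.  10. ] [-60.8   1.6  10. ] 68.64365054220515
-5 [14.7  1.9 -5. ] [-46.9   1.5  -5. ] 61.535804785964466
```

>>> {"name": "drive_tool", "arguments": {
  "moves": [
    [[0.037,0.003,0,0,0,0,255],[0.037,0.003,0,0,0,0,255],[0.037,0.003,0,0,0,0,255],[0.037,0.003,0,0,0,0,255],[0.037,0.003,0,0,0,0,255],[0.037,0.003,0,0,0,0,255],[0.037,0.003,0,0,0,0,255],[0.037,0.003,0,0,0,0,255]]
  ]
}}

```text
clock: 6.32
position: [489.1, -12.9, 214.6]
ee_rot: [-0.589, 0.808, 0.0, -0.0]
contact_force: [1.1, -0.8, -1.0]
gripper_width: 9.9
```

>>> {"name": "drive_tool", "arguments": {
  "moves": [
    [[0,0,0,0,0,-0.115,255],[0,0,0,0,0,-0.115,255],[0,0,0,0,0,-0.115,255],[0,0,0,0,0,-0.115,255],[0,0,0,0,0,-0.115,255]]
  ]
}}

```text
clock: 6.73
position: [490.1, -11.6, 214.6]
ee_rot: [0.796, -0.606, -0.0, 0.0]
contact_force: [-0.1, -0.8, -1.2]
gripper_width: 10.3
```

>>> {"name": "drive_tool", "arguments": {
  "moves": [
    [[0,0,0,0,0.1122,0,255],[0,0,0,0,0.1122,0,255],[0,0,0,0,0.1122,0,255],[0,0,0,0,0.1122,0,255],[0,0,0,0,0.1122,0,255],[0,0,0,0,0.1122,0,255],[0,0,0,0,0.1122,0,255],[0,0,0,0,0,0,255]]
  ]
}}

```text
clock: 7.4
position: [489.6, -10.8, 212.6]
ee_rot: [0.735, -0.558, 0.305, 0.235]
contact_force: [-0.4, -0.3, -1.5]
gripper_width: 10.6
```

```bash
cat >> h.py <<'E'
az=np.radians(-74.8);U=np.array([np.cos(az),np.sin(az),0]);c=.70711
b=c*U+[0,0,c];nu=-c*U+[0,0,c]
seat=np.array([493.3,-12.2,34.])
def resid(tgt,Mt):
    S=read_state();M=R.from_quat(S["ee_rot"]).as_matrix()
    print(S["clock"],S["position"].round(1),"shift",(M.T@(tgt-S["position"])).round(1),"turn",R.from_matrix(M.T@Mt).as_rotvec().round(3),"F",S["contact_force"].round(1),"j",S["joints"].round(2),"w",round(S["gripper_width"],1))
M1=np.c_[b,np.cross(-nu,b),-nu]
E
python3 - <<'E'
from h import *
for k in(60,0): resid(seat+61*b+(4.5+k)*nu,M1)
E
```

```text
7.4 [489.6 -10.8 212.6] shift [-64.   -3.8  63.1] turn [ 0.001 -0.005  0.007] F [-0.4 -0.3 -1.5] j [ 0.63  0.24 -0.76  0.84 -1.1  -0.97] w 10.6
7.4 [489.6 -10.8 212.6] shift [-64.3  -3.9 123.1] turn [ 0.001 -0.005  0.007] F [-0.4 -0.3 -1.5] j [ 0.63  0.24 -0.76  0.84 -1.1  -0.97] w 10.6
```

>>> {"name": "drive_tool", "arguments": {
  "moves": [
    [[-0.016,-0.001,0.016,0,0,0,255],[-0.016,-0.001,0.016,0,0,0,255],[-0.016,-0.001,0.016,0,0,0,255],[-0.016,-0.001,0.016,0,0,0,255],[0,0,0.014,0,0,0,255],[0,0,0.014,0,0,0,255],[0,0,0,0,0,0,255]]
  ]
}}

```text
clock: 7.98
position: [498.8, -31.5, 103.0]
ee_rot: [0.733, -0.562, 0.302, 0.234]
contact_force: [0.2, -0.5, -1.4]
gripper_width: 10.7
```

```bash
python3 - <<'E'
from h import *
resid(seat+61*b+4.5*nu,M1)
p=camera_params("wrist");np.save("pw5.npy",p,allow_pickle=True)
a=get_image("wrist");s=get_image("side");resid(seat+61*b+4.5*nu,M1)
cv2.imwrite("pics/w5f.png",a);cv2.imwrite("pics/s5f.png",s)
s=cv2.resize(s[170:290,270:430],None,fx=2.5,fy=2.5);cv2.imwrite("pics/w5.png",np.hstack([a[100:400,120:520],s]))
E
```

```text
7.9833 [498.8 -31.5 103. ] shift [-1.9  0.1 30.2] turn [ 0.005  0.001 -0.   ] F [ 0.2 -0.5 -1.4] j [ 0.51  0.41 -0.9   1.09 -0.88 -1.23] w 10.7
8.0833 [499.9 -30.  104.7] shift [-2.3  1.7 32.2] turn [ 0.001  0.001 -0.002] F [-0.2  0.6 -0.6] j [ 0.51  0.41 -0.9   1.09 -0.88 -1.23] w 10.4
```

View pics/w5.png

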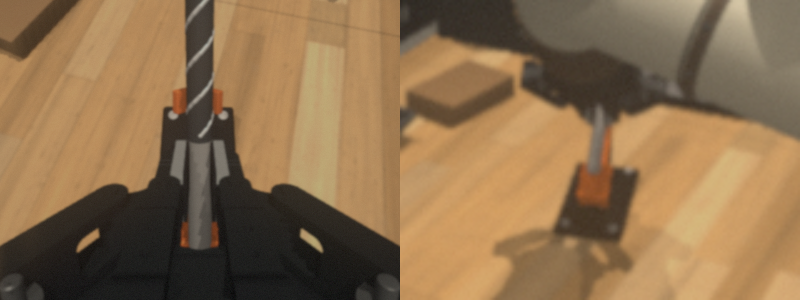

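The bit is over both cradles. The cradle centre sits about 1.5–2 mm to tool −y, and the shank end is over the low cradle. Lowering with that correction.

>>> {"name": "drive_tool", "arguments": {
  "moves": [
    [[-0.001,-0.0015,0.008,0,0,0,255],[0,0,0.008,0,0,0,255],[0,0,0.006,0,0,0,255],[0,0,0.003,0,0,0,255],[0,0,0,0,0,0,255]]
  ]
}}

```text
clock: 8.5
position: [506.1, -45.2, 86.8]
ee_rot: [0.734, -0.562, 0.304, 0.232]
contact_force: [0.2, 0.5, -0.7]
gripper_width: 9.8
```

>>> {"name": "drive_tool", "arguments": {
  "moves": [
    [[0,0,0.002,0,0,0,255],[0,0,0.001,0,0,0,255],[0,0,0,0,0,0,255]]
  ]
}}

```text
clock: 8.75
position: [506.4, -45.5, 86.4]
ee_rot: [0.735, -0.56, 0.306, 0.231]
contact_force: [-15.9, 16.4, 17.8]
gripper_width: 10.2
```

Contact is about 7 mm early, with a lateral component, so I'll look before releasing.

```bash
python3 - <<'E'
from h import *
resid(seat+61*b+4.5*nu,M1)
a=get_image("wrist");s=get_image("side");c2=get_image("scene");S=read_state();print(S["contact_force"],S["wrist_torque"])
cv2.imwrite("pics/w6f.png",a)
s=cv2.resize(s[180:280,280:400],None,fx=3,fy=3);c2=cv2.resize(c2[170:250,300:400],None,fx=3,fy=3)
w=cv2.resize(a[180:360,240:400],None,fx=2.5,fy=2.5)
o=np.zeros((540,800,3),np.uint8);o[:450,:400]=w;o[:300,400:760]=s;o[300:540,400:700]=c2
cv2.imwrite("pics/w6.png",o)
E
```

```text
8.75 [506.4 -45.5  86.4] shift [-1.3  4.   7.3] turn [-0.005 -0.001  0.001] F [-15.9  16.4  17.8] j [ 0.44  0.44 -0.92  1.21 -0.84 -1.3 ] w 10.2
[-16.46006963  16.10882128  16.43474032] [ 1.27834231  2.79450646 -2.45228572]
```

View pics/w6.png

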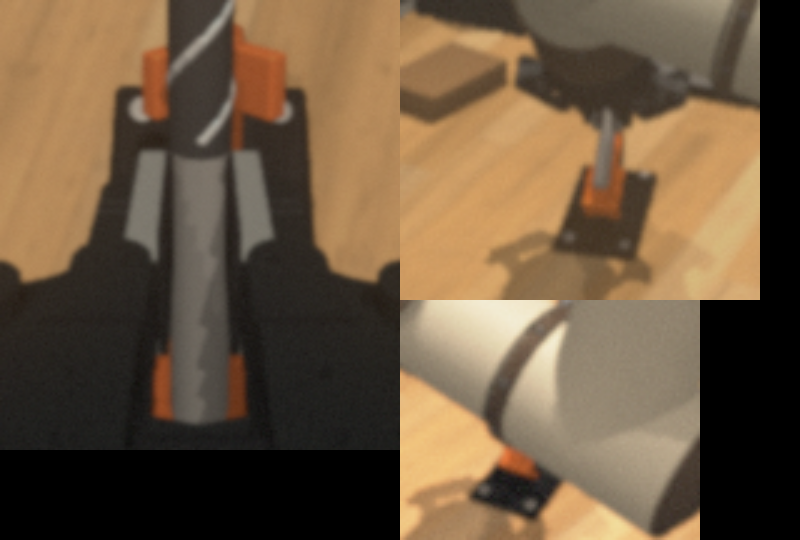

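The bit has its shank end centred in the low cradle, but it rides about 2.6 mm left of the upper cradle's centre (bit at crop column 201, cradle at 214). I'll lift, shift +y, yaw about 2° and lower again.

>>> {"name": "drive_tool", "arguments": {
  "moves": [
    [[0,0,-0.005,0,0,0,255],[0,0.0017,0,0,0,0.035,255],[0,0,0,0,0,0,255],[0,0,0.003,0,0,0,255],[0,0,0.002,0,0,0,255],[0,0,0,0,0,0,255]]
  ]
}}

```text
clock: 9.4
position: [505.0, -46.7, 85.1]
ee_rot: [0.725, -0.573, 0.309, 0.226]
contact_force: [-12.7, 12.5, 12.9]
gripper_width: 10.3
```

>>> {"name": "drive_tool", "arguments": {
  "moves": [
    [[0,0,0.0015,0,0,0,255],[0,0,0,0,0,0,255]]
  ]
}}

```text
clock: 9.57
position: [505.2, -46.9, 84.9]
ee_rot: [0.725, -0.572, 0.31, 0.226]
contact_force: [-20.6, 21.6, 22.2]
gripper_width: 10.1
```

>>> {"name": "drive_tool", "arguments": {
  "moves": [
    [[0,0.0015,-0.001,0,0,0,255],[0,0,0,0,0,0,255],[0,0,0,0,0,0,255]]
  ]
}}

```text
clock: 9.82
position: [504.6, -47.0, 84.8]
ee_rot: [0.725, -0.573, 0.309, 0.226]
contact_force: [-7.4, 10.7, 10.9]
gripper_width: 10.4
```

```bash
python3 - <<'E'
from h import *
resid(seat+61*b+4.5*nu,M1)
S=read_state();M=R.from_quat(S["ee_rot"]).as_matrix();print("F tool",(M.T@S["contact_force"]).round(1),"T",(M.T@S["wrist_torque"]).round(2))
cv2.imwrite("pics/w7f.png",get_image("wrist"))
cv2.imwrite("pics/w7.png",cv2.resize(cv2.imread("pics/w7f.png")[180:360,240:400],None,fx=3.3,fy=3.3))
E
```

```text
9.8167 [504.6 -47.   84.8] shift [-0.7  1.8  5.5] turn [-0.005  0.    -0.034] F [-7.4 10.7 10.9] j [ 0.44  0.44 -0.93  1.22 -0.84 -1.34] w 10.4
F tool [ -0.8   4.3 -16.4] T [-1.36 -1.9  -0.18]
```

View pics/w7.png

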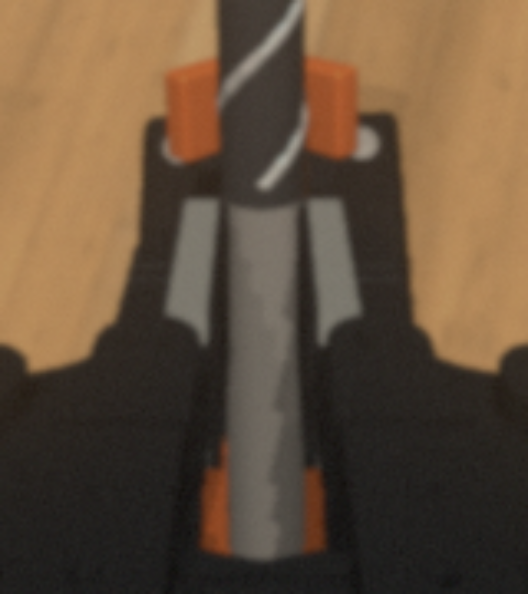

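The bit is now centred in both cradles, with orange margins of 53/51 px at the top and 27/22 px at the bottom. I'll ease off and release.

>>> {"name": "drive_tool", "arguments": {
  "moves": [
    [[0,0,-0.0008,0,0,0,255],[0,0,0,0,0,0,225],[0,0,0,0,0,0,200],[0,0,0,0,0,0,170],[0,0,0,0,0,0,140],[0,0,0,0,0,0,120],[0,0,0,0,0,0,120]]
  ]
}}

```text
clock: 10.45
position: [502.9, -48.5, 84.0]
ee_rot: [0.724, -0.574, 0.308, 0.228]
contact_force: [0.5, -0.1, -0.0]
gripper_width: 45.2
```

>>> {"name": "drive_tool", "arguments": {
  "moves": [
    [[0,0,-0.005,0,0,0,110],[0,0,-0.015,0,0,0,110],[0,0,-0.03,0,0,0,110],[0,0,-0.035,0,0,0,110],[0,0,-0.035,0,0,0,110],[0,0,0,0,0,0,110]]
  ]
}}

```text
clock: 10.95
position: [483.3, 39.8, 172.9]
ee_rot: [0.725, -0.574, 0.31, 0.221]
contact_force: [0.5, 1.9, 0.3]
gripper_width: 48.4
```

```bash
python3 - <<'E'
from h import *
resid(seat+61*b+4.5*nu,M1)
p=camera_params("wrist");np.save("pw8.npy",p,allow_pickle=True);a=get_image("wrist");cv2.imwrite("pics/w8f.png",a)
s=get_image("side");cv2.imwrite("pics/s8f.png",s)
cv2.imwrite("pics/w8.png",np.hstack([cv2.resize(a[60:310,190:450],None,fx=2,fy=2),cv2.resize(s[170:295,290:360],None,fx=4,fy=4)]))
E
```

```text
10.95 [483.3  39.8 172.9] shift [  0.9   5.4 131. ] turn [-0.011  0.005 -0.037] F [0.5 1.9 0.3] j [ 0.73  0.32 -0.77  0.81 -1.07 -1.12] w 48.4
```

View pics/w8.png

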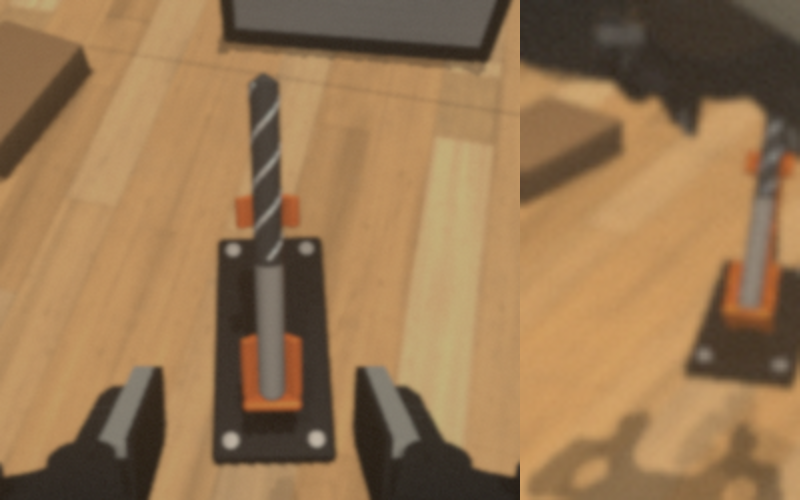

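The bit is seated in both cradles against the toe and released. The point is at full-image (322,97.5), the flute boundary at (324.5,191.5) and the shank end at about (325.5,259). I'll fit its pose from these.

```bash
python3 - <<'E'
from h import *
from scipy.optimize import least_squares
p=np.load("pw8.npy",allow_pickle=True).item();d=camera_params("side")
obs=[(p,150,(322,97.5)),(p,68,(324.5,191.5)),(d,68,(352,219.5)),(p,5,(325.5,258))]
def f(x):
    B=np.array([c*np.cos(x[3]),c*np.sin(x[3]),c])
    return np.concatenate([proj(q,x[:3]+s*B)[0]-uv for q,s,uv in obs]+[[ (x[2]-34)/2 ]])
r=least_squares(f,[493,-12,34,az]);print(r.x.round(2),np.degrees(r.x[3]),r.fun.round(1))
x=r.x;B=np.array([c*np.cos(x[3]),c*np.sin(x[3]),c])
for s in (0,68,124,150):print(s,(x[:3]+s*B).round(1))
E
```

```text
[490.99  -1.53  35.51  -1.32] -75.62640740514384 [ 0.3 -0.3 -0.   1.8 -1.6  0.5  0.4 -1.7  0.8]
0 [491.   -1.5  35.5]
68 [502.9 -48.1  83.6]
124 [512.8 -86.5 123.2]
150 [ 517.3 -104.3  141.6]
```

>>> {"name": "drive_tool", "arguments": {
  "moves": [
    [[0.0225,0,-0.0225,0,0,0,60],[0.0225,0,-0.0225,0,0,0,0],[0.0225,0,-0.0225,0,0,0,0],[0.0225,0,-0.0225,0,0,0,0]]
  ]
}}

```text
clock: 11.38
position: [476.8, 31.3, 296.3]
ee_rot: [0.724, -0.574, 0.307, 0.229]
contact_force: [0.8, 1.2, 0.1]
gripper_width: 85.2
```

>>> {"name": "drive_tool", "arguments": {
  "moves": [
    [[0.0256,0,0.0256,0,0,0,0],[0.0256,0,0.0256,0,0,0,0],[0.0256,0,0.0256,0,0,0,0],[0.0256,0,0.0256,0,0,0,0],[0.0256,0,0.0256,0,0,0,0]]
  ]
}}

```text
clock: 11.8
position: [519.7, -145.6, 294.8]
ee_rot: [0.724, -0.574, 0.307, 0.229]
contact_force: [0.3, 0.5, 0.2]
gripper_width: 85.3
```

>>> {"name": "drive_tool", "arguments": {
  "moves": [
    [[0,0,0,0,-0.1122,0,0],[0,0,0,0,-0.1122,0,0],[0,0,0,0,-0.1122,0,0],[0,0,0,0,-0.1122,0,0],[0,0,0,0,-0.1122,0,0],[0,0,0,0,-0.1122,0,0],[0,0,0,0,-0.1122,0,0]]
  ]
}}

```text
clock: 12.38
position: [520.1, -143.1, 295.5]
ee_rot: [0.786, -0.617, 0.005, -0.012]
contact_force: [0.5, -1.4, -0.4]
gripper_width: 85.1
```

>>> {"name": "drive_tool", "arguments": {
  "moves": [
    [[0,0,0,0,-0.1122,0,0],[0,0,0,0,-0.1122,0,0],[0,0,0,0,-0.1122,0,0],[0,0,0,0,-0.1122,0,0],[0,0,0,0,-0.1122,0,0],[0,0,0,0,-0.1122,0,0],[0,0,0,0,-0.1122,0,0],[0,0,0,0,0,0,0]]
  ]
}}

```text
clock: 13.05
position: [519.9, -145.8, 290.8]
ee_rot: [0.725, -0.569, -0.299, -0.246]
contact_force: [0.3, 0.7, -1.6]
gripper_width: 85.3
```

```bash
cat >> h.py <<'E'
az2=np.radians(-75.8);U2=np.array([np.cos(az2),np.sin(az2),0]);b2=c*U2+[0,0,c];nu2=-c*U2+[0,0,c]
seat2=np.array([491.2,-3,34.5]);M2=np.c_[-nu2,np.cross(-b2,-nu2),-b2]
E
python3 - <<'E'
from h import *
resid(seat2+195*b2,M2)
E
```

```text
13.05 [ 519.9 -145.8  290.8] shift [79.3 -5.2 88.4] turn [-0.022  0.01   0.001] F [ 0.3  0.7 -1.6] j [-0.36  0.47  0.29 -0.67 -1.84  0.57] w 85.3
```

>>> {"name": "drive_tool", "arguments": {
  "moves": [
    [[0.02,-0.0013,0.02,-0.0055,0.0025,0,0],[0.02,-0.0013,0.02,-0.0055,0.0025,0,0],[0.02,-0.0013,0.02,-0.0055,0.0025,0,0],[0.02,-0.0013,0.02,-0.0055,0.0025,0,0],[0,0,0,0,0,0,0],[0,0,0,0,0,0,0]]
  ]
}}

```text
clock: 13.55
position: [526.8, -141.3, 181.8]
ee_rot: [0.733, -0.565, -0.299, -0.233]
contact_force: [-0.2, -0.2, 0.8]
gripper_width: 85.3
```

```bash
python3 - <<'E'
from h import *
resid(seat2+115*b2,M2)
p=camera_params("wrist");np.save("pw9.npy",p,allow_pickle=True);a=get_image("wrist");cv2.imwrite("pics/w9.png",a)
print(proj(p,seat2+np.outer([0,68,98,150],b2)).round(0))
resid(seat2+115*b2,M2)
E
```

```text
13.55 [ 526.8 -141.3  181.8] shift [ 2.4  0.4 90.1] turn [ 0.002 -0.008  0.008] F [-0.2 -0.2  0.8] j [-0.34  0.57  0.17 -0.63 -1.65  0.7 ] w 85.3
[[318. 175.]
 [318. 189.]
 [318. 198.]
 [318. 219.]]
13.6 [ 527.8 -141.7  183.6] shift [ 3.   1.5 91.9] turn [-0.    -0.011  0.011] F [ 0.4 -1.7  1. ] j [-0.34  0.56  0.17 -0.63 -1.65  0.7 ] w 85.1
```

View pics/w9.png

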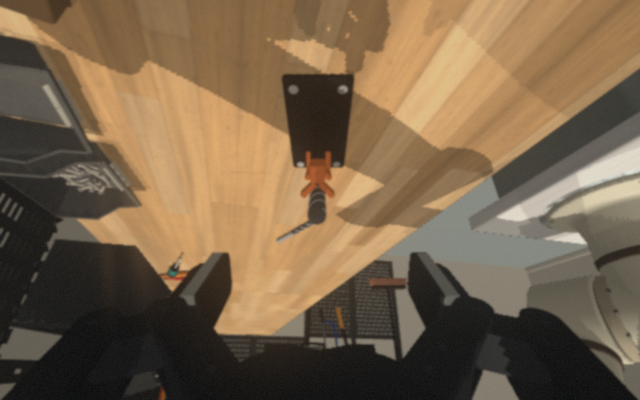

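The bit's point shows at about (317,221) against a predicted (318,219), so alignment is good. Advancing along the bit's axis and gripping.

>>> {"name": "drive_tool", "arguments": {
  "moves": [
    [[0.001,0,0.018,0,-0.003,0.002,0],[0.001,0,0.018,0,-0.003,0.002,0],[0,0,0.018,0,0,0.002,0],[0,0,0.018,0,0,0,0],[0,0,0.012,0,0,0,0],[0,0,0.004,0,0,0,0],[0,0,0,0,0,0,0]]
  ]
}}

```text
clock: 14.18
position: [513.5, -82.6, 120.1]
ee_rot: [0.732, -0.566, -0.299, -0.235]
contact_force: [-0.6, 0.3, 0.1]
gripper_width: 85.3
```

```bash
python3 - <<'E'
from h import *
resid(seat2+115*b2,M2)
E
```

```text
14.1833 [513.5 -82.6 120.1] shift [2.  2.1 4. ] turn [-0.001 -0.005  0.007] F [-0.6  0.3  0.1] j [-0.26  0.58  0.03 -0.67 -1.49  0.74] w 85.3
```

>>> {"name": "drive_tool", "arguments": {
  "moves": [
    [[0.001,0.001,0.002,0,0,0,120],[0,0,0,0,0,0,160],[0,0,0,0,0,0,190],[0,0,0,0,0,0,200],[0,0,0,0,0,0,205],[0,0,0,0,0,0,210]]
  ]
}}

```text
clock: 14.68
position: [512.4, -82.6, 117.2]
ee_rot: [0.731, -0.566, -0.299, -0.235]
contact_force: [0.3, 0.7, 0.4]
gripper_width: 15.6
```

```bash
python3 - <<'E'
from h import *
resid(seat2+115*b2,M2)
a=get_image("wrist");cv2.imwrite("pics/w10.png",cv2.resize(a[130:370,190:450],None,fx=2.3,fy=2.3))
E
```

```text
14.6833 [512.4 -82.6 117.2] shift [0.2 1.  1.7] turn [-0.001 -0.004  0.006] F [0.3 0.7 0.4] j [-0.26  0.58  0.02 -0.67 -1.48  0.74] w 15.6
```

View pics/w10.png

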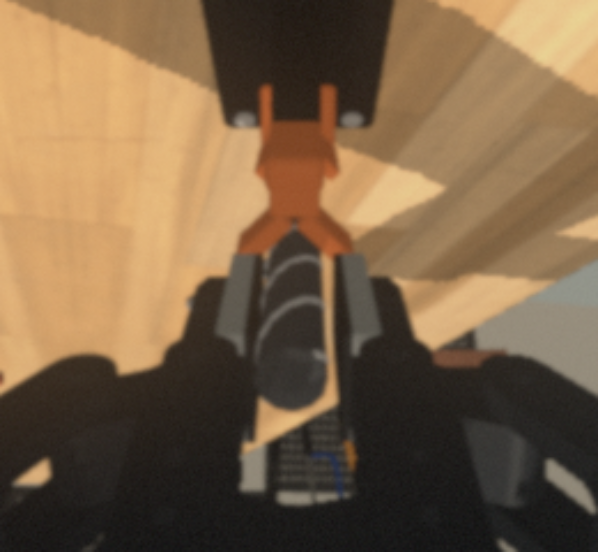

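The bit lies between the pads, nearly centred, with its tip well inside. Closing fully, then lifting up and off the rest along the slope normal.

>>> {"name": "drive_tool", "arguments": {
  "moves": [
    [[0,-0.0005,0,0,0,0,230],[0,0,0,0,0,0,255],[0,0,0,0,0,0,255],[0,0,0,0,0,0,255],[0,0,0,0,0,0,255],[0,0,0,0,0,0,255]]
  ]
}}

```text
clock: 15.23
position: [513.1, -82.5, 117.4]
ee_rot: [0.731, -0.566, -0.299, -0.235]
contact_force: [1.8, -0.4, 3.3]
gripper_width: 11.4
```

>>> {"name": "drive_tool", "arguments": {
  "moves": [
    [[-0.004,0,-0.001,0,0,0,255],[-0.008,0,-0.002,0,0,0,255],[-0.015,0,-0.01,0,0,0,255],[-0.02,0,-0.02,0,0,0,255],[-0.025,0,-0.025,0,0,0,255],[-0.025,0,-0.025,0,0,0,255],[0,0,0,0,0,0,255]]
  ]
}}

```text
clock: 15.82
position: [511.1, -72.9, 251.4]
ee_rot: [0.734, -0.565, -0.294, -0.237]
contact_force: [1.1, -1.4, -0.2]
gripper_width: 11.4
```

```bash
python3 - <<'E'
from h import *
resid(seat2+115*b2,M2)
a=get_image("wrist");cv2.imwrite("pics/w11.png",cv2.resize(a[0:390,190:450],None,fx=1.5,fy=1.5))
E
```

```text
15.8167 [511.1 -72.9 251.4] shift [100.9   4.4  90.9] turn [-0.007 -0.012  0.015] F [ 1.1 -1.4 -0.2] j [-0.25  0.42  0.13 -0.67 -1.68  0.57] w 11.4
```

View pics/w11.png

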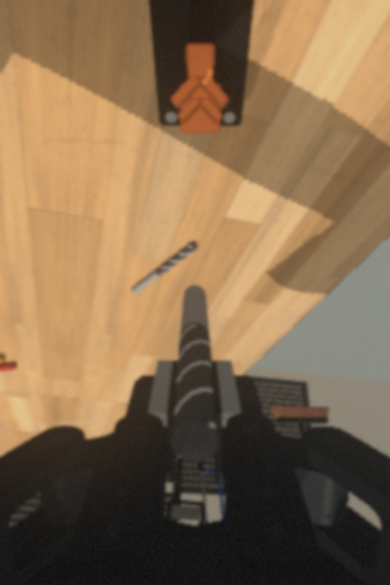

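The bit is held firmly along the tool axis, with the shank end at about (320,193) full-image. Raising, turning it upright and moving over the stand.

>>> {"name": "drive_tool", "arguments": {
  "moves": [
    [[0,0,-0.03,0,0,0,255],[0,0,-0.03,0,0,0,255],[0,0,-0.03,0,0,0,255]]
  ]
}}

```text
clock: 16.12
position: [524.0, -133.4, 307.8]
ee_rot: [0.731, -0.566, -0.302, -0.234]
contact_force: [0.6, -0.1, -1.4]
gripper_width: 11.5
```

>>> {"name": "drive_tool", "arguments": {
  "moves": [
    [[0,0,0,0,0.1122,0,255],[0,0,0,0,0.1122,0,255],[0,0,0,0,0.1122,0,255],[0,0,0,0,0.1122,0,255],[0,0,0,0,0.1122,0,255],[0,0,0,0,0.1122,0,255],[0,0,0,0,0.1122,0,255],[0,0,0,0,0,0,255]]
  ]
}}

```text
clock: 16.78
position: [521.6, -131.0, 305.9]
ee_rot: [0.792, -0.611, 0.002, 0.002]
contact_force: [-0.5, -0.0, -2.2]
gripper_width: 11.6
```

```bash
cat >> h.py <<'E'
M3=np.c_[U2,np.cross([0,0,-1],U2),[0,0,-1]]
E
python3 - <<'E'
from h import *
resid(np.array([501,-313.5,290]),M3)
E
```

```text
16.7833 [ 521.6 -131.   305.9] shift [171.2  66.3  16.9] turn [ 0.001 -0.005  0.009] F [-0.5 -0.  -2.2] j [ 0.06  0.19 -0.1   0.01 -1.28  0.2 ] w 11.6
```

>>> {"name": "drive_tool", "arguments": {
  "moves": [
    [[0.0342,0.0133,0.002,0,0,0,255],[0.0342,0.0133,0.002,0,0,0,255],[0.0342,0.0133,0.002,0,0,0,255],[0.0342,0.0133,0.002,0,0,0,255],[0.0342,0.0133,0.002,0,0,0,255],[0,0,0,0,0,0,255],[0,0,0,0,0,0,255]]
  ]
}}

```text
clock: 17.37
position: [501.8, -317.5, 296.1]
ee_rot: [0.789, -0.615, 0.0, -0.001]
contact_force: [-0.9, 0.3, -2.1]
gripper_width: 11.3
```

```bash
python3 - <<'E'
from h import *
resid(np.array([501,-313.5,290]),M3)
p=camera_params("wrist");np.save("pw12.npy",p,allow_pickle=True);a=get_image("wrist");cv2.imwrite("pics/w12f.png",a)
cv2.imwrite("pics/w12.png",cv2.resize(a[90:290,220:420],None,fx=3,fy=3,interpolation=cv2.INTER_CUBIC))
E
```

```text
17.3667 [ 501.8 -317.5  296.1] shift [-4.  -0.2  6.1] turn [-0.002  0.001 -0.001] F [-0.9  0.3 -2.1] j [-0.29  0.3   0.02 -0.   -1.29  0.54] w 11.3
```

View pics/w12.png

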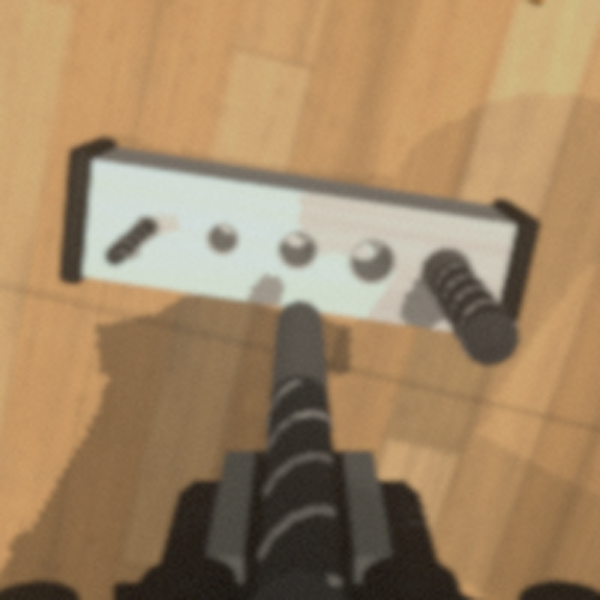

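The tip (shank end) is at full-image (320.3,194), the flute boundary at (320,216) and the 13 mm hole centre at (319,172.7).

```bash
python3 - <<'E'
from h import *
np.set_printoptions(precision=1,suppress=True)
p=np.load("pw12.npy",allow_pickle=True).item();M=R.from_quat([.789,-.615,0,-.001]).as_matrix();t=np.array([501.8,-317.5,296.1])
def tool(uv,zt):
    o,d=ray(p,uv);o=M.T@(o-t);d=M.T@d;return o+d*(zt-o[2])/d[2]
for zs in(110,115,120):print("tip",tool((320.3,194),zs),"mid",tool((320,217),zs-68))
for uv in((319,172.7),(294,169.3),(344,176.7)):print("hole",tool(uv,t[2]-55),onz(p,uv,55))
E
```

```text
tip [  5.1   1.7 110. ] mid [ 9.1  1.4 42. ]
tip [  3.7   1.7 115. ] mid [ 7.3  1.4 47. ]
tip [  2.3   1.7 120. ] mid [ 5.5  1.4 52. ]
hole [ -3.2   0.4 241.1] [ 500.9 -314.1   55. ]
hole [  1.1 -31.2 241.1] [ 532.6 -310.5   55. ]
hole [ -8.4  32.2 241.1] [ 468.8 -316.9   55. ]
```

>>> {"name": "drive_tool", "arguments": {
  "moves": [
    [[-0.0057,-0.0013,0.005,0,0,0,255],[0,0,0.02,0,0,0,255],[0,0,0.025,0,0,0,255],[0,0,0.025,0,0,0,255],[0,0,0.025,0,0,0,255],[0,0,0,0,0,0,255],[0,0,0,0,0,0,255]]
  ]
}}

```text
clock: 18.0
position: [503.2, -308.9, 197.7]
ee_rot: [0.791, -0.612, 0.001, -0.0]
contact_force: [1.0, -0.2, -0.6]
gripper_width: 11.7
```

```bash
python3 - <<'E'
from h import *
resid(np.array([501,-313.5,190]),M3)
p=camera_params("wrist");np.save("pw13.npy",p,allow_pickle=True);a=get_image("wrist");cv2.imwrite("pics/w13f.png",a)
big=cv2.resize(a[120:270,220:420],None,fx=4,fy=4,interpolation=cv2.INTER_CUBIC)
s=get_image("side");cv2.imwrite("pics/s13f.png",s)
cv2.imwrite("pics/w13.png",big)
E
```

```text
18.0 [ 503.2 -308.9  197.7] shift [3.9 3.3 7.7] turn [-0.002 -0.002  0.006] F [ 1.  -0.2 -0.6] j [-0.28  0.36 -0.14  0.   -1.07  0.53] w 11.7
```

View pics/w13.png

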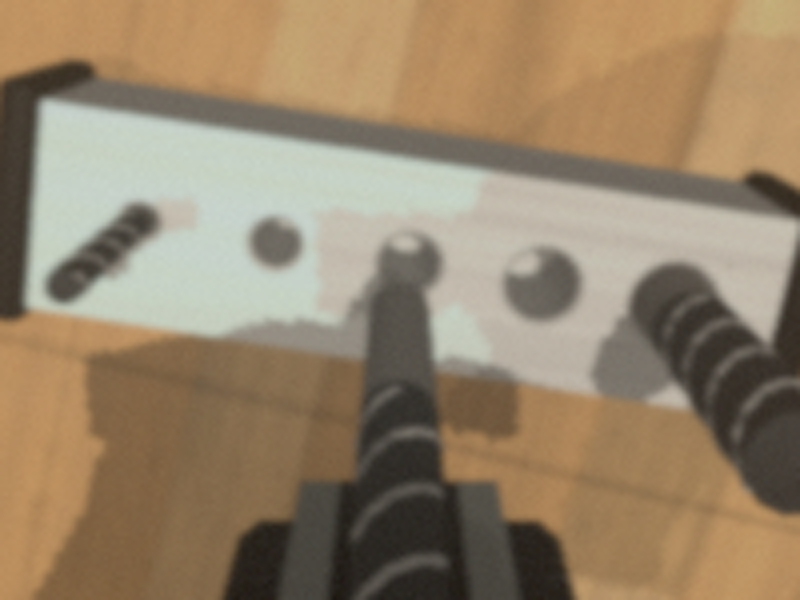

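The midpoint of holes 10 and 16 puts hole 13 at crop (409,262), or full (322.3,185.6). The tip's top rim is at crop (401,284), so its axis is at about full (320.3,195.7).

```bash
python3 - <<'E'
from h import *
np.set_printoptions(precision=1,suppress=True)
p=np.load("pw13.npy",allow_pickle=True).item();M=R.from_quat([.791,-.612,.001,0]).as_matrix();t=np.array([503.2,-308.9,197.7])
def tool(uv,zt):
    o,d=ray(p,uv);o=M.T@(o-t);d=M.T@d;return o+d*(zt-o[2])/d[2]
for zs in(112,115,118):print("tip",tool((320.3,195.7),zs))
for uv in((322.25,185.6),(289,180.5),(355.5,190.75)):print("hole",tool(uv,t[2]-55),onz(p,uv,55))
E
```

```text
tip [  3.    1.7 112. ]
tip [  2.2   1.7 115. ]
tip [  1.3   1.7 118. ]
hole [  4.3   3.6 142.7] [ 501.  -314.1   55. ]
hole [  9.2 -27.8 142.7] [ 532.6 -311.    55. ]
hole [ -0.7  35.3 142.7] [ 469.1 -317.2   55. ]
```

I've gone well over the picture budget, so from here I'll rely on force and numbers. The 2 mm chamfer gives about ±2.7 mm of capture.

>>> {"name": "drive_tool", "arguments": {
  "moves": [
    [[0.0023,0.0019,0.006,0,0,0,255],[0,0,0.006,0,0,0,255],[0,0,0.005,0,0,0,255],[0,0,0.004,0,0,0,255],[0,0,0,0,0,0,255]]
  ]
}}

```text
clock: 18.52
position: [501.7, -312.9, 176.4]
ee_rot: [0.79, -0.613, 0.002, -0.001]
contact_force: [-0.6, -0.1, -1.5]
gripper_width: 11.1
```

>>> {"name": "drive_tool", "arguments": {
  "moves": [
    [[0,0,0.003,0,0,0,255],[0,0,0.002,0,0,0,255],[0,0,0,0,0,0,255]]
  ]
}}

```text
clock: 18.77
position: [502.2, -313.1, 172.0]
ee_rot: [0.79, -0.613, 0.003, -0.001]
contact_force: [-0.2, 0.7, -0.0]
gripper_width: 11.4
```

```bash
cat >> h.py <<'E'
def ft():
    resid(np.array([501,-313.5,129]),M3);S=read_state();M=R.from_quat(S["ee_rot"]).as_matrix()
    print("Ftool",(M.T@S["contact_force"]).round(1),"T",(M.T@S["wrist_torque"]).round(2))
E
python3 -c "
from h import *
ft()"
```

```text
18.7667 [ 502.2 -313.1  172. ] shift [-0.1  1.5 43. ] turn [-0.004 -0.003  0.003] F [-0.2  0.7 -0. ] j [-0.28  0.38 -0.18  0.   -1.01  0.53] w 11.4
Ftool [-0.7  0.1  0. ] T [ 0.   -0.01 -0.  ]
```

>>> {"name": "drive_tool", "arguments": {
  "moves": [
    [[0,0,0.002,0,0,0,255],[0,0,0.002,0,0,0,255],[0,0,0,0,0,0,255]]
  ]
}}

```text
clock: 19.02
position: [502.2, -313.0, 168.3]
ee_rot: [0.79, -0.613, 0.003, -0.001]
contact_force: [0.1, 0.9, -0.7]
gripper_width: 11.5
```

```bash
python3 -c "
from h import *
ft()"
```

```text
19.0167 [ 502.2 -313.   168.3] shift [ 0.1  1.5 39.3] turn [-0.004 -0.003  0.003] F [ 0.1  0.9 -0.7] j [-0.28  0.38 -0.18  0.   -1.    0.53] w 11.5
Ftool [-0.8 -0.3  0.7] T [-0.13 -0.35  0.02]
```

>>> {"name": "drive_tool", "arguments": {
  "moves": [
    [[0,0,0.001,0,0,0,255],[0,0,0.001,0,0,0,255],[0,0,0,0,0,0,255]]
  ]
}}

```text
clock: 19.27
position: [502.0, -312.8, 166.3]
ee_rot: [0.79, -0.613, 0.002, -0.001]
contact_force: [-0.3, 1.5, 0.4]
gripper_width: 11.6
```

```bash
python3 -c "
from h import *
ft()
a=get_image('wrist');cv2.imwrite('pics/w14f.png',a)"
```

```text
19.2667 [ 502.  -312.8  166.3] shift [ 0.3  1.3 37.3] turn [-0.004 -0.003  0.003] F [-0.3  1.5  0.4] j [-0.28  0.39 -0.18  0.   -0.99  0.53] w 11.6
Ftool [-1.5 -0.1 -0.4] T [-0.25 -0.51 -0.01]
```

Chamfer contact is pushing the tip gently toward −x and +y, so it has been caught. I'll comply and go on.

>>> {"name": "drive_tool", "arguments": {
  "moves": [
    [[-0.0008,0.0004,0.001,0,0,0,255],[0,0,0.001,0,0,0,255],[0,0,0.001,0,0,0,255],[0,0,0,0,0,0,255]]
  ]
}}

```text
clock: 19.65
position: [501.8, -312.4, 163.1]
ee_rot: [0.79, -0.613, 0.003, -0.001]
contact_force: [-1.0, 0.2, -1.3]
gripper_width: 11.4
```

```bash
python3 -c "
from h import *
ft()"
```

```text
19.65 [ 501.8 -312.4  163.1] shift [ 0.7  1.2 34.1] turn [-0.005 -0.004  0.003] F [-1.   0.2 -1.3] j [-0.28  0.39 -0.19  0.   -0.99  0.53] w 11.4
Ftool [-0.4  0.9  1.3] T [-0.17 -0.3  -0.  ]
```

>>> {"name": "drive_tool", "arguments": {
  "moves": [
    [[-0.0006,0.0003,0.002,0,0,0,255],[0,0,0.002,0,0,0,255],[0,0,0.002,0,0,0,255],[0,0,0.002,0,0,0,255],[0,0,0,0,0,0,255]]
  ]
}}

```text
clock: 20.07
position: [501.5, -312.0, 155.0]
ee_rot: [0.79, -0.613, 0.003, -0.001]
contact_force: [0.1, -0.3, -1.1]
gripper_width: 11.5
```

```bash
python3 -c "
from h import *
ft()"
```

```text
20.0667 [ 501.5 -312.   155. ] shift [ 1.2  1.  26. ] turn [-0.005 -0.004  0.003] F [ 0.1 -0.3 -1.1] j [-0.28  0.4  -0.2   0.   -0.97  0.53] w 11.5
Ftool [ 0.3 -0.   1.1] T [-0.05 -0.02  0.01]
```

>>> {"name": "drive_tool", "arguments": {
  "moves": [
    [[0,0,0.002,0,0,0,255],[0,0,0.002,0,0,0,255],[0,0,0.002,0,0,0,255],[0,0,0.002,0,0,0,255],[0,0,0.002,0,0,0,255],[0,0,0,0,0,0,255]]
  ]
}}

```text
clock: 20.57
position: [501.4, -312.0, 145.0]
ee_rot: [0.79, -0.613, 0.003, -0.001]
contact_force: [-0.4, -0.8, -1.3]
gripper_width: 11.3
```

```bash
python3 -c "
from h import *
ft()"
```

```text
20.5667 [ 501.4 -312.   145. ] shift [ 1.3  0.9 16. ] turn [-0.004 -0.003  0.003] F [-0.4 -0.8 -1.3] j [-0.28  0.41 -0.21  0.   -0.95  0.53] w 11.3
Ftool [0.6 0.6 1.3] T [ 0.05 -0.03  0.07]
```

>>> {"name": "drive_tool", "arguments": {
  "moves": [
    [[0,0,0.002,0,0,0,255],[0,0,0.002,0,0,0,255],[0,0,0.002,0,0,0,255],[0,0,0.002,0,0,0,255],[0,0,0.002,0,0,0,255],[0,0,0.002,0,0,0,255],[0,0,0,0,0,0,255]]
  ]
}}

```text
clock: 21.15
position: [501.5, -312.0, 133.0]
ee_rot: [0.79, -0.613, 0.003, -0.001]
contact_force: [0.2, -1.5, -0.6]
gripper_width: 11.6
```

```bash
python3 -c "
from h import *
ft()"
```

```text
21.15 [ 501.5 -312.   133. ] shift [1.3 0.9 4. ] turn [-0.004 -0.003  0.003] F [ 0.2 -1.5 -0.6] j [-0.28  0.42 -0.23  0.   -0.92  0.53] w 11.6
Ftool [1.5 0.2 0.6] T [-0.01  0.01  0.01]
```

>>> {"name": "drive_tool", "arguments": {
  "moves": [
    [[0,0,0.001,0,0,0,255],[0,0,0.001,0,0,0,255],[0,0,0.001,0,0,0,255],[0,0,0.001,0,0,0,255],[0,0,0,0,0,0,255]]
  ]
}}

```text
clock: 21.57
position: [501.6, -312.1, 129.3]
ee_rot: [0.79, -0.613, 0.003, -0.001]
contact_force: [0.0, 0.3, -1.5]
gripper_width: 11.4
```

>>> {"name": "drive_tool", "arguments": {
  "moves": [
    [[0,0,0.001,0,0,0,255],[0,0,0.001,0,0,0,255],[0,0,0,0,0,0,255]]
  ]
}}

```text
clock: 21.82
position: [501.6, -312.0, 127.3]
ee_rot: [0.79, -0.613, 0.003, -0.001]
contact_force: [-0.3, 0.4, -1.6]
gripper_width: 11.6
```

```bash
python3 -c "
from h import *
ft()"
```

```text
21.8167 [ 501.6 -312.   127.3] shift [ 1.3  1.  -1.7] turn [-0.005 -0.004  0.003] F [-0.3  0.4 -1.6] j [-0.28  0.43 -0.23  0.   -0.91  0.53] w 11.6
Ftool [-0.5  0.2  1.6] T [-0.08 -0.09 -0.02]
```

>>> {"name": "drive_tool", "arguments": {
  "moves": [
    [[0,0,0.001,0,0,0,255],[0,0,0.001,0,0,0,255],[0,0,0,0,0,0,255]]
  ]
}}

```text
clock: 22.07
position: [501.7, -312.1, 125.8]
ee_rot: [0.79, -0.613, 0.003, -0.001]
contact_force: [-1.3, 0.7, 1.6]
gripper_width: 11.7
```

>>> {"name": "drive_tool", "arguments": {
  "moves": [
    [[0,0,0.001,0,0,0,255],[0,0,0,0,0,0,255]]
  ]
}}

```text
clock: 22.23
position: [501.8, -312.3, 125.8]
ee_rot: [0.79, -0.613, 0.003, -0.001]
contact_force: [-2.1, 1.3, 4.7]
gripper_width: 11.6
```

Bottom contact came at TCP z ≈ 126, exactly as predicted for fully home. Releasing with a partial opening and rising straight up.

>>> {"name": "drive_tool", "arguments": {
  "moves": [
    [[0,0,0,0,0,0,225],[0,0,0,0,0,0,200],[0,0,0,0,0,0,175],[0,0,0,0,0,0,155],[0,0,0,0,0,0,155],[0,0,0,0,0,0,155]]
  ]
}}

```text
clock: 22.73
position: [501.7, -312.1, 124.3]
ee_rot: [0.79, -0.613, 0.003, -0.001]
contact_force: [0.3, 0.1, 0.7]
gripper_width: 33.8
```

>>> {"name": "drive_tool", "arguments": {
  "moves": [
    [[0,0,-0.005,0,0,0,155],[0,0,-0.01,0,0,0,155],[0,0,-0.02,0,0,0,155],[0,0,-0.03,0,0,0,155],[0,0,-0.03,0,0,0,155],[0,0,-0.03,0,0,0,155],[0,0,-0.02,0,0,0,155],[0,0,0,0,0,0,155]]
  ]
}}

```text
clock: 23.4
position: [503.1, -313.0, 276.7]
ee_rot: [0.79, -0.613, 0.009, -0.002]
contact_force: [0.5, -0.0, -0.6]
gripper_width: 33.6
```

```bash
python3 - <<'E'
from h import *
ft()
p=camera_params("wrist");a=get_image("wrist");s=get_image("side")
w=cv2.resize(a[90:290,220:420],None,fx=2,fy=2);s2=cv2.resize(s[140:230,330:430],None,fx=4,fy=4)
o=np.zeros((400,800,3),np.uint8);o[:,:400]=w;o[:360,400:]=s2;cv2.imwrite("pics/fin.png",o)
E
```

```text
23.4 [ 503.1 -313.   276.7] shift [ -1.8   4.2 147.6] turn [-0.014 -0.012  0.004] F [ 0.5 -0.  -0.6] j [-0.28  0.3  -0.03  0.   -1.23  0.53] w 33.6
Ftool [ 0.2 -0.4  0.6] T [ 0.05  0.05 -0.02]
```

View pics/fin.png

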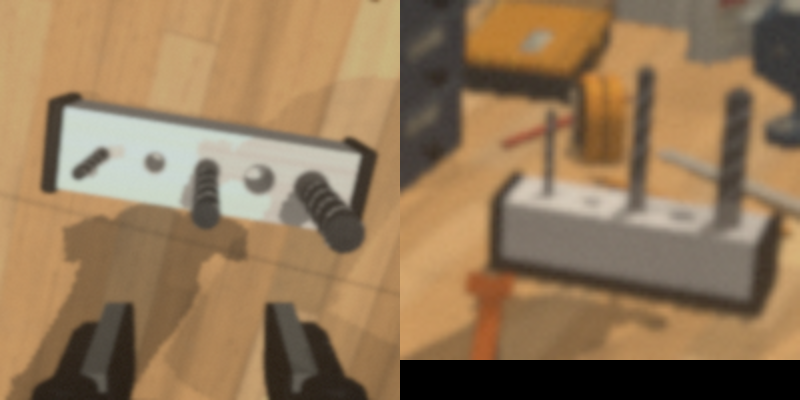

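The 13 mm bit stands upright in the middle hole. Its exposed height is about 138 px against 133 px for bit19, which fits 105 mm against 100 mm and so fully home. The 7 and 19 mm bits are in place and the gripper is clear, so I'm handing in.

```bash
python3 -c "
from bench import *
print(job_done())"
```

```text
the job is handed in; nothing more can be done
None
```

The 13 mm bit stands shank down and fully home in the 13 mm hole, and the job was handed in at about 23.5 s of the 54 s allowed. I laid the bit in the V-rest against the toe and let go. I then took it again along its axis near the point, turned it upright and inserted it.

**Last checks:**
- **Depth:** the bit touched bottom at TCP z ≈ 126 mm, as predicted, with about 5 N. Its height in the final side picture matches 105 mm of exposed bit.
- **Other bits:** the 7 and 19 mm bits are in their holes and the 10 mm bit was not touched.
- **Gripper:** it was open and clear of everything, at TCP z ≈ 277 mm.

**What disagreed or went wrong:**
- **First lowering onto the rest:** it touched about 7 mm early and 2–3 mm off centre, and peaked at about 38 N through the held bit. I lifted it, shifted and turned it slightly, and then it seated properly.
- **Gripper opening:** it read about 10–11.5 mm on the 13 mm bit throughout.
- **Pictures:** I viewed 18, well past the budget of 10.

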